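# Pin a steel lug in the marking jig and stamp it

### The arm

A 6-joint arm with a two-finger parallel gripper is mounted at the origin on the work surface. World frame = base frame: x ahead of the robot, y to its left, z up, the work surface at z = 0. Lengths are in mm, angles in rad, forces in N, time in s.
With the tool pointing down it reaches from about 300 to 775 mm from the base axis. Payload 14.6 kg.
Tool frame: the origin (TCP) lies on the centre line of the jaws, within the pads' length; the fingertips stand 8 mm ahead of it and the grasp point (between the pads) lies 11 mm behind it; z points along the fingers, y is the line along which they close (so a half turn about z gives the same grasp; the last joint's range is limited). The gripper opens to 94 mm and grips with 3 to 60 N. Pads are 16 mm wide; open, the fingers measure 119 mm over their backs; the gripper's body (75 mm by 177 mm) begins 78 mm behind the grasp point.
Start: joints at [-1.362, 0.3, 1.521, -0, 1.321, -0.067], TCP at [149.767, -529.206, 213.446] pointing down, gripper open.
Joint ranges: [-3.03, 3.03], [-0.79, 2.21], [0.23, 2.52], [-1.04, 4.18], [0, 3.07], [-2.55, 2.55]. Speed limits (rad/s): [2.22, 2.22, 2.57, 3.14, 3.14, 3.14].

### API

Orientations are given as [roll, pitch, yaw] about the fixed x, y, z axes, in that order (R = Rz(yaw) Ry(pitch) Rx(roll)).
In Python, from cell import manip gives the robot as it stands.
- The arm moves only by the tool jog_arm, never from a script. Its argument "rows" is one flat list of numbers, 7 for each row, row after row: the shift along the world's x, y, z in cm, then the turn, a rotation vector about the world's x, y, z in rad, then the closure, from 0 (fully open) to 1 (shut). In form: [dx, dy, dz, rx, ry, rz, fingers, dx, dy, dz, rx, ry, rz, fingers, ...]. A call has 1 to 20 rows; each row shifts and turns the commanded pose from where the row before left it; what a row does not reach is not made up. A row lasts 1/12 s, in which the tool goes at most 41.7 mm and 7.16 degrees, less where a joint would pass 70% of its speed; a pose out of reach is approached as far as the arm can. A call with a gripper value outside its range is refused whole. The fingers move at their own pace and stop on an object; "newtons" is the grip in N (left out, the last holds). Time passes only in rows, so rows that do not move let the fingers close. It gives the time, the measured TCP pose, the force, the opening and the grip force at its end, in the units of the state.
- manip.read_state(): the state, without advancing time (a new reading comes with each control period).
- manip.camera(name): name is "side" or "top" or "wrist"; returns (picture, depth): 400x640x3 uint8, blue, green, red; 400x640 float32, mm along the optical axis (not along the pixel's ray), 0 where there is no reading.
- manip.camera_model(name): a dict with "K" (3x3 intrinsics, pixels), "R" (3x3) and "t" (3): a world point X has camera coordinates R X + t. Camera axes: x right, y down, z forward; pixel columns grow to the right and rows downward; lengths in mm; the calibration is good to about 2 mm. A picture is of the moment at which its call begins: read the wrist's pose just before it. camera_model takes no time and is no camera call; for the wrist camera it gives the pose at the moment of the call.
- manip.sign_off(): hands the job in; it is judged then, once.
The state is a dict: "clock": time; "joints": joint angles; "qd": joint speeds; "effort": joint torques, N m; "eef_pos": TCP position; "eef_rot": TCP orientation; "wrist_force": force on the tool from outside, world axes, zero at the start; "moment": the same for the moment, N m; "finger_gap": finger opening in mm; "finger_force": force on a finger pad.
Only numpy, scipy, OpenCV 4.12 (cv2) and the standard library are available. Lean on these libraries where they do the work, as an engineer would, in place of code of your own. Each camera call takes 0.05 s, during which the arm holds its last target. There are 200 camera calls.

### The job

Set the loose steel lug flat in the nest of the marking jig, its hole over the jig's bore, then push the round-knobbed pin from the wooden rack all the way down through the lug into the bore. Only once the lug is pinned, press the treadle right down to its stop, hold it there about a second so the marker comes down on the lug, and let it come all the way up again. Leave the lug and pin in the jig, and leave the tee-handled pin, the wrench and the pan alone.

Things in the scene. Friction and masses are not known exactly. Their poses are not given: they have to be found in the camera images.
- jig: Fixed marking jig: a grey steel block 200 (x) x 75 (y) x 45 mm high on the bench. Origin: centre of the block's underside; x along the block, z up. Its flat top carries the nest and the bore (towards -x), and the marker at the +x end. The treadle belongs to the same jig: its foot plate (150 x 85 mm) lies on the bench, centred at y = -160 mm.
- nest_centre (a point): Centre of the nest, on the block's top face, 45 mm above the bench; the middle of the lug's underside goes here. Axes as the jig's. Six steel dowels, 10 mm thick, 15 mm high with tapered tips, outline the nest, a 123 (x) x 43 mm (y) oblong: at x = +-44, y = +-26.5 mm and at x = +-66.5, y = 0.
- bore_mouth (a point): Centre of the mouth of the jig's upright bore, on the block's top face, 44 mm from the nest centre towards the jig's -x. Bore 14 mm in diameter, 40 mm deep, with a 2 mm chamfer. z up.
- marker_hinge (a point): Hinge of the marker, 88 mm from the nest centre towards the jig's +x, 26 mm above the block's top. The marker is a small hammer: it stands up (55 mm long) while the treadle is up and swings over onto the lug's plain +x end, stopping just short of touching it, as the treadle goes down. Keep clear of it when loading.
- treadle (a joint): Treadle angle, rad: 0 up (at rest), 0.35 pressed down to its stop. A spring brings it up; at the pad it takes about 3 N to start it and 8 N to hold it at the stop.
- treadle_pad (a point): Point to press, on the treadle's upper face, mid-width, 85 mm from the hinge, 30 mm from the free (-x) end. The treadle is a ribbed steel plate 115 x 60 x 6 mm hinged at its +x end; it slopes up towards the jig's -x by 0.40 rad at rest, 0.05 rad at the stop, so this point goes down about 28 mm, to about 32 mm above the bench.
- treadle_hinge (a point): Middle of the treadle's hinge axis (parallel to the jig's y), 22 mm above the bench.
- lug: Loose bare steel lug, about 0.4 kg: flat base 120 (x) x 40 (y) x 8 mm with an upright tab on its middle, 40 mm (x) x 12 mm (y), rising 32 mm above the base (40 mm overall). Origin: centre of the underside; x along the base, z up. One 16 mm hole passes through the base at x = -44 mm; the other end is plain. It starts lying flat on the bench.
- lug_hole (a point): Centre of the lug's hole, at its underside, 44 mm from the middle towards the lug's -x.
- lug_tab (a point): Middle of the top edge of the lug's tab, 40 mm above the underside; a good place to grip, across the 12 mm thickness (the lug's y).
- pin: Locating pin, steel, 0.12 kg, upright in one hole of the rack: shank 12 mm thick, 40 mm long with a 5 mm tapered foot, then a collar 26 mm wide, 5 mm thick, then a plain round knob 22 mm wide, 32 mm high (77 mm overall). Origin at the foot's end, z up. In the rack its collar rests on the rack's top. Fully home, the collar rests on the lug, the foot 32 mm below the bore's mouth.
- pin_tip (a point): Centre of the pin's foot end.
- pin_knob (a point): Point on the pin's axis in the middle of the knob, 61 mm above the foot, 16 mm below the knob's top.
- rack: Fixed wooden rack, a block 50 (x) x 110 (y) x 50 mm high with two upright 14 mm holes at y = +-30 mm, one pin in each. Origin: centre of the underside.
- tee_pin: The other pin in the rack, a shorter one to be left alone: same collar, but a tee handle, a 10 mm thick cross bar 44 mm long, topping out 26 mm above the rack. Origin at its foot.
- wrench: A steel wrench 170 mm long lying on the bench beyond the treadle, on the robot's right, to be left alone.
- pan: An open aluminium pan with two side handles, 140 mm wide without them, 75 mm high, to be left alone. Origin: centre of the underside.
Mind the look-alikes: they are no part of the job. What is shaped like the lug but turquoise or yellow is not meant.

How it is judged (in metres and radians):
On the way, in this order (a step that is already met when the one before it is completed fails the run):
1. the lug lies flat in the nest with its hole over the bore (horizontal distance between lug_hole and bore_mouth below 0.005 m and angle between the x axis of lug and the x axis of jig, either way round below 0.07 rad and z of lug_hole in the frame of bore_mouth below 0.003 m and angle between lug's own z axis and vertical below 0.04 rad), for 0.2 s.
2. the pin is fully down through the lug's hole in the bore (all of step 1 and z of pin_tip in the frame of bore_mouth below -0.028 m and horizontal distance between pin_tip and bore_mouth below 0.004 m and angle between pin's own z axis and vertical below 0.12 rad), for 0.2 s.
3. with lug and pin in place, the treadle is held down at its stop (all of step 2 and value of joint treadle above 0.315 rad), for 0.4 s.
4. the treadle is let up again (value of joint treadle below 0.04 rad), for 0.1 s.
At the end, for the whole second after the job is handed in: The lug lies flat in the nest (hole within 5 mm of the bore sideways, within 3 mm of the block's face, turned less than 0.07 rad), the pin stands in the bore through the lug with its foot at least 28 mm below the bore's mouth, the treadle is up (below 0.04 rad), and lug and pin are at rest (all of step 2 and value of joint treadle below 0.04 rad and linear speed of each of lug, pin below 0.02 m/s); the robot touches nothing.
It fails at once if the treadle is pressed before the lug is pinned (value of joint treadle above 0.2 rad and not (horizontal distance between lug_hole and bore_mouth below 0.005 m and angle between the x axis of lug and the x axis of jig, either way round below 0.07 rad and z of lug_hole in the frame of bore_mouth below 0.003 m and angle between lug's own z axis and vertical below 0.04 rad and z of pin_tip in the frame of bore_mouth below -0.028 m and horizontal distance between pin_tip and bore_mouth below 0.004 m and angle between pin's own z axis and vertical below 0.12 rad)).
It fails at once if the tee-handled pin is moved (distance of tee_pin from where it was at the start of the episode above 0.025 m).
It fails at once if the wrench is moved (distance of wrench from where it was at the start of the episode above 0.03 m).
It fails at once if the pan is moved (distance of pan from where it was at the start of the episode above 0.03 m).
It also fails if it takes over 58 s, if anything falls off the work surface, if the arm or the gripper's body presses on something with over 40 N, if the wrist force passes 120 N, or if a joint passes its speed limit or range.

## Working session

There is one attempt and no reset: what is moved stays moved. The work goes in short steps, Python scripts to look and compute and a tool call to move; the robot and the scene stay as the last step left them, time stands still between calls to the robot, and variables do not carry over. Pictures are saved under pics/ and viewed, at most 10 in all, crops included, and the job is handed in when it is done.

Besides the shell and the picture viewer there is one more tool, called after ">>>" in YAML: its name, and indented under it one key for each argument. jog_arm: Moves the arm, as the interface text tells. Its arguments: {"type":"object","properties":{"rows":{"type":"array"},"newtons":{"type":"number"}},"required":["rows"]}

```bash
mkdir -p pics; ls; cat > h.py <<'E'
import numpy as np,cv2
from cell import manip
def ray(m,u,v):
    K,R,t=[np.array(m[k],float) for k in("K","R","t")]
    d=R.T@np.linalg.inv(K)@np.array([u,v,1.]); return -R.T@t,d
def onz(m,u,v,z):
    c,d=ray(m,u,v); return c+d*(z-c[2])/d[2]
def cloud(m,D):
    K,R,t=[np.array(m[k],float) for k in("K","R","t")]
    v,u=np.mgrid[:D.shape[0],:D.shape[1]]
    P=np.stack([u,v,np.ones_like(u)],-1)@np.linalg.inv(K).T*D[...,None]
    return (P-t)@R
def proj(m,X):
    K,R,t=[np.array(m[k],float) for k in("K","R","t")]
    p=K@(R@np.array(X,float)+t); return p[:2]/p[2]
def grab(n):
    m=manip.camera_model(n); I,D=manip.camera(n); np.savez(n+".npz",I=I,D=D,**{k:np.array(m[k]) for k in("K","R","t")}); return m,I,D
def load(n):
    z=np.load(n+".npz"); return {k:z[k] for k in("K","R","t")},z["I"],z["D"]
E
python3 - <<'E'
from h import *
for n in("top","side"):
    m,I,D=grab(n); cv2.imwrite(f"pics/{n}1.png",I); print(n,ray(m,320,200)[0],(D>0).mean())
E
```

```text
pics
top [359.55130034   8.73755761 998.52550098] 0.99595703125
side [ 410.79787503 1210.16460929  875.79139005] 0.99606640625
```

View pics/top1.png

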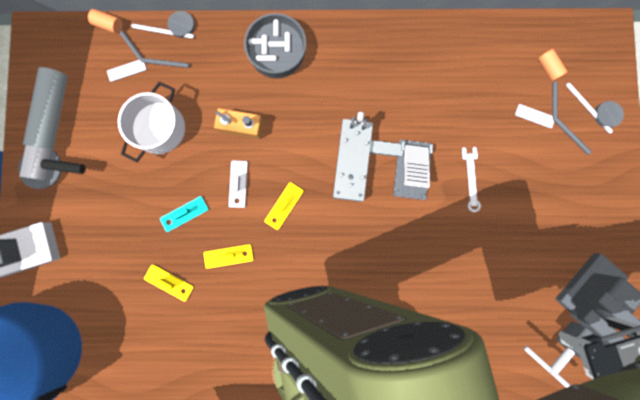

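View pics/side1.png

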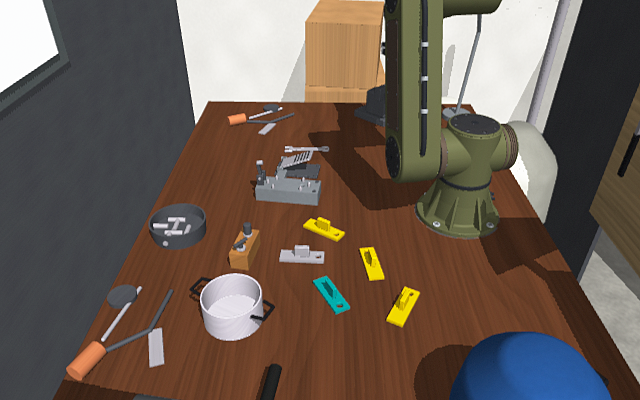

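The top view shows the bare lug at (238,184), the rack at (237,121), the jig at (353,160) with its marker at (360,118), the treadle at (413,170), the wrench at (472,180) and the pan at (152,122). The lug candidates are the bare one at (238,184), turquoise at (184,213), and yellow at (284,205), (228,256) and (168,283). Only the grey one is bare steel. Next I'll enlarge this area to confirm it and tell the two pins apart.

```bash
python3 - <<'E'
from h import *
m,I,D=load("top"); P=cloud(m,D)
a=cv2.resize(I[95:215,205:445],None,fx=3.3,fy=3.3,interpolation=cv2.INTER_CUBIC)
m2,I2,D2=load("side")
b=cv2.resize(I2[215:275,220:380],(792,198*3//2),interpolation=cv2.INTER_CUBIC)[:200]
cv2.imwrite("pics/crop1.png",np.vstack([a,b[:, :a.shape[1]]]) if a.shape[1]<=b.shape[1] else a)
def rect(box,zlo,zhi,name,P=P):
    u0,v0,u1,v1=box; Q=P[v0:v1,u0:u1].reshape(-1,3); Q=Q[(Q[:,2]>zlo)&(Q[:,2]<zhi)]
    c,s,a=cv2.minAreaRect(Q[:,:2].astype(np.float32)); print(name,len(Q),np.round(c,1),np.round(s,1),round(a,1),"z",np.round(np.median(Q[:,2]),1))
rect((222,155,255,212),4,15,"lug base"); rect((222,155,255,212),25,50,"lug tab")
rect((205,100,270,140),44,56,"rack"); rect((205,100,270,140),60,100,"knobs")
rect((325,100,380,210),40,49,"jig top")
rect((385,130,440,205),10,80,"treadle");
for u,v in((225,119),(247,122),(248,120)): print(P[v,u])
for n in("treadle",): print(manip.read_state())
E
```

```text
lug base 627 [473. 220.] [147.3  82.5] 1.8 z 8.7
lug tab 91 [469.5 218.7] [38.9 12.1] 1.5 z 40.0
rack 686 [623.6 214.9] [110.6  50.9] 80.2 z 51.0
knobs 161 [623.7 220.2] [92.5 24.6] 77.8 z 77.5
jig top 2056 [526.1 -78.4] [ 75.3 200. ] 82.7 z 45.9
treadle 1475 [ 507.2 -218.4] [121.4 148.6] 83.2 z 40.1
[622.88365089 238.23477777  76.42825235]
[612.08138437 181.74668932  87.24550267]
[616.50740784 179.00923811  89.12424008]
{'clock': 0.1, 'joints': array([-1.36159275e+00,  3.00389649e-01,  1.52151389e+00, -1.35410729e-05,
        1.32071469e+00, -6.65840661e-02]), 'qd': array([-0.00021779, -0.00170079, -0.0019443 , -0.00045192,  0.00025584,
       -0.00164365]), 'effort': array([ 4.14485726e-05, -5.32644618e+01, -3.53284657e+01,  7.08971615e-02,
        2.34898907e-02, -6.33384502e-05]), 'eef_pos': array([ 149.72219114, -528.99031718,  212.95943319]), 'eef_rot': array([-3.14056848e+00, -5.51491655e-05,  2.75790971e-01]), 'wrist_force': array([0.07186408, 0.91785994, 0.51355813]), 'moment': array([-0.06583753, -0.06250648,  0.02082099]), 'finger_force': 0.0, 'finger_gap': 94.14122274616082}
```

View pics/crop1.png

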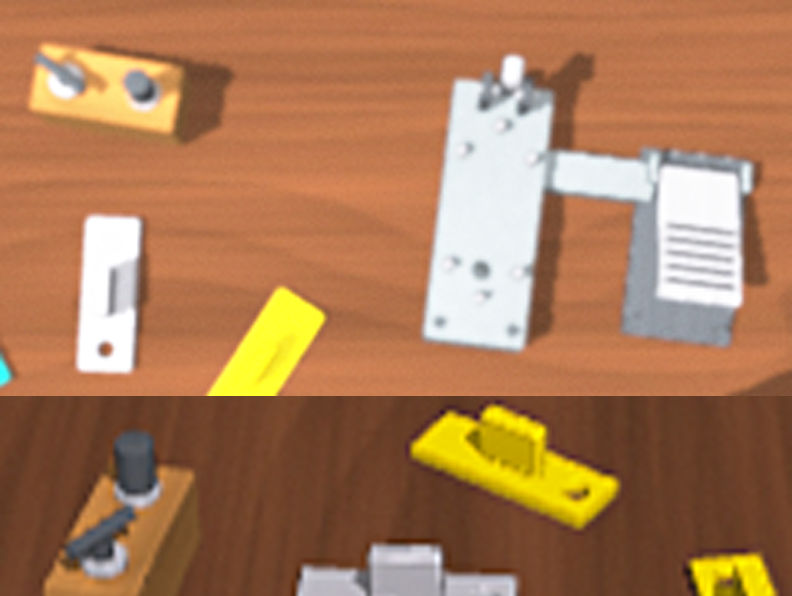

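The crop confirms it. The bare lug is at lower left with its hole towards -x, and it is grey where the others are turquoise or yellow. The round-knobbed pin is the rack's right-hand (-y) pin, and the tee pin is on the left. I'll move over the jig to measure it closely.

>>> jog_arm:
  rows: [2.3, 3.1, 0.6, 0, 0, -0.03, 0, 2.3, 3.1, 0.6, 0, 0, -0.03, 0, 2.3, 3.1, 0.6, 0, 0, -0.03, 0, 2.3, 3.1, 0.6, 0, 0, -0.03, 0, 2.3, 3.1, 0.6, 0, 0, -0.03, 0, 2.3, 3.1, 0.6, 0, 0, -0.03, 0, 2.3, 3.1, 0.6, 0, 0, -0.03, 0, 2.3, 3.1, 0.6, 0, 0, -0.03, 0, 2.3, 3.1, 0.6, 0, 0, -0.03, 0, 2.3, 3.1, 0.6, 0, 0, -0.03, 0, 2.3, 3.1, 0.6, 0, 0, -0.03, 0, 2.3, 3.1, 0.6, 0, 0, -0.03, 0, 2.3, 3.1, 0.6, 0, 0, -0.03, 0, 0, 0, 0, 0, 0, 0, 0, 0, 0, 0, 0, 0, 0, 0]

```text
clock: 1.35
eef_pos: [449.3, -124.8, 291.2]
eef_rot: [-3.141, 0.001, -0.111]
wrist_force: [0.6, 0.1, 0.8]
finger_gap: 94.1
finger_force: 0.0
```

```bash
python3 - <<'E'
from h import *
s=manip.read_state(); print(s["eef_pos"],s["eef_rot"],s["clock"])
m,I,D=grab("wrist"); cv2.imwrite("pics/w1.png",I); print(m["K"],ray(m,320,200)); P=cloud(m,D); print(P[200,320])
E
```

```text
[ 449.3277074  -124.83182195  291.15429889] [-3.14145919e+00  5.85360872e-04 -1.10782855e-01] 1.35
[[286.58376764   0.         316.02150008]
 [  0.         286.58376764 197.75937127]
 [  0.           0.           1.        ]] (array([ 533.60109298, -134.29586388,  463.5689094 ]), array([-0.29571043,  0.01804944, -0.95523997]))
[ 3.90165090e+02 -1.25540882e+02  2.24407553e-01]
```

View pics/w1.png

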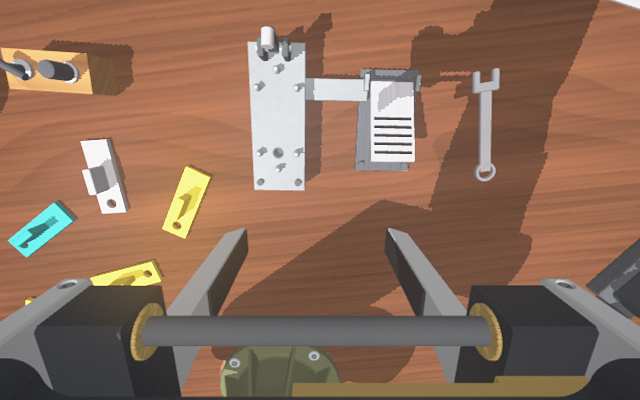

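The wrist view shows the jig with its bore at (278,153) and dowels around it, the treadle at (391,120), the lug at (104,176) with its hole at (110,203), and the knob pin at (55,70). Now I'll measure the jig and lug from it.

```bash
cat > meas.py <<'E'
from h import *
def hole(m,I,u,v,z,r=8,thr=110):
    g=cv2.cvtColor(I,cv2.COLOR_BGR2GRAY).astype(float); y0,x0=v-r,u-r; W=g[y0:v+r+1,x0:u+r+1]
    hi=np.percentile(W,80); w=np.clip(hi*0.8-W,0,None); n,l,st,c=cv2.connectedComponentsWithStats((w>0).astype(np.uint8))
    k=l[r,r] or 1+np.argmax(st[1:,4]); w=w*(l==k); yy,xx=np.mgrid[y0:v+r+1,x0:u+r+1]
    p=((w*xx).sum()/w.sum(),(w*yy).sum()/w.sum()); return p,onz(m,*p,z),int((l==k).sum())
def rect(P,box,zlo,zhi,name,mask=None):
    u0,v0,u1,v1=box; Q=P[v0:v1,u0:u1]; s=(Q[...,2]>zlo)&(Q[...,2]<zhi)
    if mask is not None: s&=mask[v0:v1,u0:u1]
    Q=Q[s]; c,sz,a=cv2.minAreaRect(Q[:,:2].astype(np.float32)); print(name,len(Q),np.round(c,1),np.round(sz,1),round(a,1),"z",np.round(np.median(Q[:,2]),1))
    return np.array(c)
E
python3 - <<'E'
from meas import *
m,I,D=load("wrist"); P=cloud(m,D); S=cv2.cvtColor(I,cv2.COLOR_BGR2HSV)[...,1]
print("bore",hole(m,I,278,153,45)); print("lughole",hole(m,I,110,203,8))
rect(P,(240,35,312,195),42,48,"jig top")
steel=S<50
rect(P,(75,130,133,220),5.5,11,"lug base",steel); rect(P,(75,130,133,220),25,44,"lug tab",steel)
z=P[...,2]; M=((z>51)&(z<64)).astype(np.uint8); M[:, :245]=0; M[:,310:]=0; M[:60]=0;M[190:]=0
n,l,st,c=cv2.connectedComponentsWithStats(M)
for k in range(1,n):
    if st[k,4]>2: Q=P[l==k]; print(c[k],st[k,4],Q.mean(0).round(1),Q[:,2].max().round(1))
rect(P,(0,40,100,110),44,54,"rack")
rect(P,(30,50,90,95),70,95,"knob"); Q=P[50:95,30:90].reshape(-1,3);Q=Q[Q[:,2]>80];print(Q.mean(0),np.median(Q,0))
E
```

```text
bore ((np.float64(277.3758408071749), np.float64(152.6740470852018)), array([482.62947258, -72.37612292,  45.        ]), 84)
lughole ((np.float64(111.25142653352356), np.float64(202.966922253923)), array([425.95864095, 220.97553099,   8.        ]), 66)
jig top 6911 [526.8 -80. ] [ 75.4 200.2] 82.7 z 46.0
lug base 1441 [470.1 218.2] [ 42.5 119.9] 87.7 z 8.5
lug tab 390 [470.2 217.6] [13.6 40. ] 86.9 z 38.9
[265.  60.] 3 [605.1 -75.3  52. ] 52.8
[288.  60.] 5 [ 601.4 -105.5   54.3] 55.2
[276.41176471  68.80392157] 51 [592.1 -89.2  57.7] 62.2
[256.8   86.54] 50 [573.6 -60.2  57.7] 62.7
[296.45833333  87.39583333] 48 [ 566.7 -112.3   58. ] 62.0
[259.29268293 152.48780488] 41 [487.2 -48.9  57.5] 62.2
[296.58974359 153.        ] 39 [ 480.8 -101.2   57.9] 62.3
[278.25641026 168.25641026] 39 [462.  -72.2  57.5] 61.7
rack 2436 [624.3 213.2] [113.1  50.1] 80.1 z 50.8
knob 465 [618.6 182.8] [21.7 21.3] 17.2 z 86.2
[614.87009726 167.87075434 102.49163834] [617.97944366 180.140984    87.24946395]
```

>>> jog_arm:
  rows: [0.2, 3.43, -1.4, 0, 0, 0.0064, 0.5, 0.2, 3.43, -1.4, 0, 0, 0.0064, 0.5, 0.2, 3.43, -1.4, 0, 0, 0.0064, 0.5, 0.2, 3.43, -1.4, 0, 0, 0.0064, 0.5, 0.2, 3.43, -1.4, 0, 0, 0.0064, 0.5, 0.2, 3.43, -1.4, 0, 0, 0.0064, 0.5, 0.2, 3.43, -1.4, 0, 0, 0.0064, 0.5, 0.2, 3.43, -1.4, 0, 0, 0.0064, 0.5, 0.2, 3.43, -1.4, 0, 0, 0.0064, 0.5, 0.2, 3.43, -1.4, 0, 0, 0.0064, 0.5, 0, 0, 0, 0, 0, 0, 0.5, 0, 0, 0, 0, 0, 0, 0.5]

```text
clock: 2.4
eef_pos: [468.4, 216.4, 150.4]
eef_rot: [3.141, 0.002, -0.049]
wrist_force: [-0.6, -0.0, 0.4]
finger_gap: 46.9
finger_force: 0.0
```

```bash
python3 - <<'E'
from meas import *
s=manip.read_state(); print(s["eef_pos"],s["eef_rot"],s["clock"],s["finger_gap"])
m,I,D=grab("wrist"); cv2.imwrite("pics/w2.png",I); P=cloud(m,D); S=cv2.cvtColor(I,cv2.COLOR_BGR2HSV)[...,1]; steel=S<50
c=proj(m,[470,218,8]).astype(int); h=proj(m,[426,221,8]).astype(int); print(c,h)
near=np.hypot(P[...,0]-470,P[...,1]-218)<72
rect(P,(0,0,640,400),5.5,11,"base",steel&near); rect(P,(0,0,640,400),36,44,"tabtop",steel&near)
if 20<h[1]<380: print("hole",hole(m,I,h[0],h[1],8,r=22))
E
```

```text
[468.42143828 216.39209033 150.38804231] [ 3.14055370e+00  2.02934518e-03 -4.92760599e-02] 2.4 46.89494461058301
[314 187] [313 223]
base 3031 [470.3 218.7] [ 40.  119.5] 87.6 z 9.0
tabtop 423 [470.7 218.4] [11.5 38.7] 86.9 z 40.9
hole ((np.float64(312.8466865775008), np.float64(224.21036229061164)), array([425.75490216, 221.69145906,   8.        ]), 137)
```

View pics/w2.png

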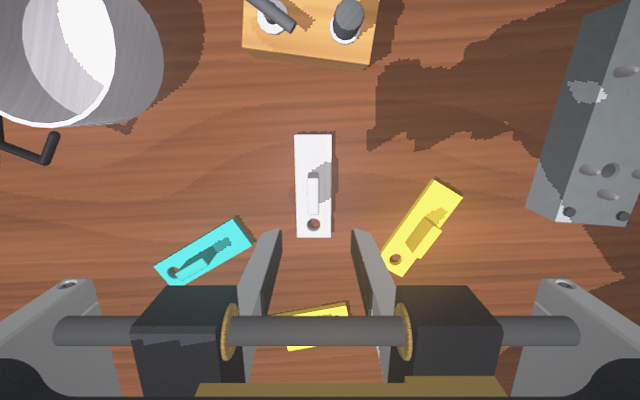

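The lug is centred between the jaws at about (314,187), and the yellow one at (422,228) is clear of the fingers. I'll descend and grip the tab.

>>> jog_arm:
  rows: [0.2, 0.22, -2.6, 0, 0, 0.003, 0.5, 0, 0, -2.6, 0, 0, 0, 0.5, 0, 0, -2.6, 0, 0, 0, 0.5, 0, 0, -2.6, 0, 0, 0, 0.5, 0, 0, -2.6, 0, 0, 0, 0.5, 0, 0, 0, 0, 0, 0, 0.5, 0, 0, 0, 0, 0, 0, 1, 0, 0, 0, 0, 0, 0, 1, 0, 0, 0, 0, 0, 0, 1, 0, 0, 0, 0, 0, 0, 1, 0, 0, 0, 0, 0, 0, 1, 0, 0, 0, 0, 0, 0, 1]
  newtons: 35

```text
clock: 3.45
eef_pos: [471.1, 219.2, 22.3]
eef_rot: [-3.141, -0.001, -0.047]
wrist_force: [-1.3, -2.2, 5.7]
finger_gap: 11.8
finger_force: 35.0
```

>>> jog_arm:
  rows: [0, 0, 2, 0, 0, 0, 1, 0, 0, 3.6, 0, 0, 0, 1, 0, 0, 3.6, 0, 0, 0, 1, 0.62, -3.32, 0.5, 0, 0, -0.0091, 1, 0.62, -3.32, 0.5, 0, 0, -0.0091, 1, 0.62, -3.32, 0.5, 0, 0, -0.0091, 1, 0.62, -3.32, 0.5, 0, 0, -0.0091, 1, 0.62, -3.32, 0.5, 0, 0, -0.0091, 1, 0.62, -3.32, 0.5, 0, 0, -0.0091, 1, 0.62, -3.32, 0.5, 0, 0, -0.0091, 1, 0.62, -3.32, 0.5, 0, 0, -0.0091, 1, 0.62, -3.32, 0.5, 0, 0, -0.0091, 1, 0, 0, 0, 0, 0, 0, 1, 0, 0, 0, 0, 0, 0, 1, 0, 0, 0, 0, 0, 0, 1]

```text
clock: 4.7
eef_pos: [526.1, -79.5, 157.9]
eef_rot: [-3.141, 0.001, -0.129]
wrist_force: [0.2, -0.5, -3.7]
finger_gap: 11.8
finger_force: 35.0
```

```bash
cat > m3.py <<'E'
from meas import *
s=manip.read_state(); print(s["eef_pos"],s["eef_rot"],s["clock"],s["finger_gap"],s["wrist_force"])
m,I,D=grab("wrist"); cv2.imwrite("pics/w3.png",I); P=cloud(m,D)
zt=s["eef_pos"][2]-22+8; t=s["eef_pos"]
near=np.hypot(P[...,0]-t[0],P[...,1]-t[1])<70
c=rect(P,(0,0,640,400),zt-5,zt+7,"lugbase",near)
z=P[...,2]; M=((z>52)&(z<64)&(np.hypot(P[...,0]-527,P[...,1]+80)<72)).astype(np.uint8)
n,l,st,cc=cv2.connectedComponentsWithStats(M)
for k in range(1,n):
    if st[k,4]>10: Q=P[l==k]; tip=Q[Q[:,2]>Q[:,2].max()-3]; print(cc[k].round(),st[k,4],Q.mean(0).round(1),"tip",tip.mean(0).round(1))
rect(P,(0,0,640,400),43,48.5,"block",(np.hypot(P[...,0]-527,P[...,1]+80)<125))
E
python3 m3.py
```

```text
[526.09534263 -79.50475694 157.93943285] [-3.14130017e+00  1.32518564e-03 -1.29317014e-01] 4.7 11.79838981847704 [ 0.23115686 -0.50619591 -3.74854912]
lugbase 4715 [524.5 -79.9] [ 40.1 120.7] 82.6 z 144.7
[316. 131.] 89 [592.9 -88.3  58.1] tip [592.8 -88.3  60.6]
[287. 153.] 29 [576.3 -58.3  56.8] tip [575.6 -57.7  58.2]
[344. 152.] 26 [ 569.9 -112.6   55.9] tip [ 570.2 -112.4   56.7]
block 4502 [541.9 -81.8] [ 75.3 168.9] 82.7 z 46.1
```

View pics/w3.png

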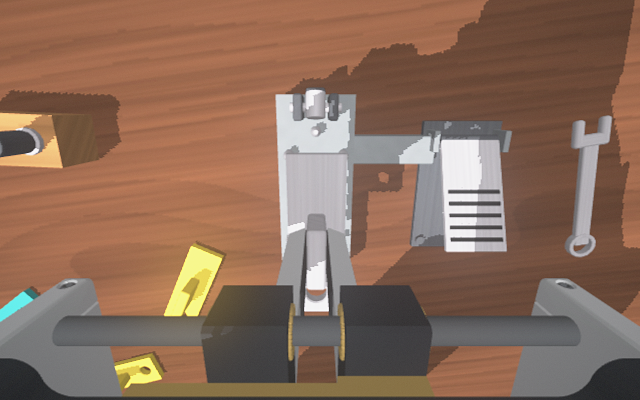

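The lug is held level over the nest. The marker stands at (315,103) and the near dowel at (316,131). I'll shift +2 mm in x, lower to just above the dowels and measure again.

>>> jog_arm:
  rows: [0.2, 0, -1.5, 0, 0, 0, 1, 0, 0, -2, 0, 0, 0, 1, 0, 0, -1.5, 0, 0, 0, 1, 0, 0, -0.8, 0, 0, 0, 1, 0, 0, 0, 0, 0, 0, 1, 0, 0, 0, 0, 0, 0, 1, 0, 0, 0, 0, 0, 0, 1]

```text
clock: 5.33
eef_pos: [529.0, -79.6, 101.4]
eef_rot: [3.141, -0.001, -0.129]
wrist_force: [0.4, 0.6, -4.7]
finger_gap: 11.7
finger_force: 35.0
```

```bash
sed -i 's/w3.png/w4.png/' m3.py; python3 m3.py
```

```text
[529.04942157 -79.59303048 101.44323982] [ 3.14145932e+00 -1.36134813e-03 -1.28585654e-01] 5.3333 11.675122226575434 [ 0.41017716  0.61674177 -4.70171335]
lugbase 4712 [527.4 -79.9] [ 40.1 120.9] 82.7 z 88.2
[316. 140.] 137 [593.  -88.1  58.2] tip [592.8 -88.   60.6]
[281. 169.] 111 [574.5 -59.   58.2] tip [573.9 -59.3  60.6]
[351. 170.] 109 [ 567.7 -111.8   58.4] tip [ 567.1 -111.4   60.6]
[316. 292.] 66 [463.3 -71.5  57. ] tip [463.  -71.6  59.2]
block 6845 [527.8 -79.8] [ 75.2 197.3] 82.6 z 46.1
```

The lug centre (527.4, -79.9) matches the nest at about (527.3, -79.8), so I'll lower it.

>>> jog_arm:
  rows: [0, 0, -1.2, 0, 0, 0, 1, 0, 0, -0.6, 0, 0, 0, 1, 0, 0, -0.4, 0, 0, 0, 1, 0, 0, -0.4, 0, 0, 0, 1, 0, 0, -0.3, 0, 0, 0, 1, 0, 0, 0, 0, 0, 0, 1]

```text
clock: 5.88
eef_pos: [528.4, -79.8, 71.0]
eef_rot: [-3.142, 0.001, -0.129]
wrist_force: [0.4, 0.0, -5.0]
finger_gap: 11.9
finger_force: 35.0
```

>>> jog_arm:
  rows: [0, 0, -0.2, 0, 0, 0, 1, 0, 0, -0.2, 0, 0, 0, 1, 0, 0, 0, 0, 0, 0, 1, 0, 0, 0, 0, 0, 0, 1]

```text
clock: 6.22
eef_pos: [528.6, -79.8, 67.5]
eef_rot: [-3.142, -0.0, -0.129]
wrist_force: [-0.5, 0.4, -5.0]
finger_gap: 11.9
finger_force: 35.0
```

>>> jog_arm:
  rows: [0, 0, -0.1, 0, 0, 0, 1, 0, 0, -0.1, 0, 0, 0, 1, 0, 0, 0, 0, 0, 0, 1]

```text
clock: 6.47
eef_pos: [528.7, -79.8, 67.2]
eef_rot: [3.141, -0.001, -0.129]
wrist_force: [-11.0, 2.2, 18.2]
finger_gap: 11.7
finger_force: 35.0
```

>>> jog_arm:
  rows: [0, 0, 0, 0, 0, 0, 0.6, 0, 0, 0, 0, 0, 0, 0.6, 0, 0, 0, 0, 0, 0, 0.6, 0, 0, 0.5, 0, 0, 0, 0.6, 0, 0, 2, 0, 0, 0, 0.6, 0, 0, 3.5, 0, 0, 0, 0.5, 0, 0, 3.5, 0, 0, 0, 0.5, -1, 0, 3, 0, 0, 0, 0.5, 0, 0, 0, 0, 0, 0, 0.5, 0, 0, 0, 0, 0, 0, 0.5]

```text
clock: 7.3
eef_pos: [519.0, -79.9, 192.2]
eef_rot: [3.141, -0.003, -0.129]
wrist_force: [-0.5, -0.2, -1.2]
finger_gap: 46.8
finger_force: 0.0
```

```bash
cat > m5.py <<'E'
from meas import *
s=manip.read_state(); print(s["eef_pos"],s["eef_rot"],s["clock"],s["finger_gap"],s["wrist_force"])
m,I,D=grab("wrist"); P=cloud(m,D)
near=np.hypot(P[...,0]-527,P[...,1]+80)<70
S=cv2.cvtColor(I,cv2.COLOR_BGR2HSV)[...,1]
Ax=np.array([.9916,-.129]);d=P[...,:2]-[527,-79.8]; a=d@Ax; b=d@np.array([.129,.9916])
rect(P,(0,0,640,400),50,57,"lugbase",(abs(a)<61.2)&(abs(b)<22)); rect(P,(0,0,640,400),77,92,"tab",near)
h=proj(m,[483.4,-74.2,53]).round().astype(int); print(h,hole(m,I,h[0],h[1],53,r=16))
a=cv2.resize(I[h[1]-110:h[1]+40,h[0]-100:h[0]+100],None,fx=3.5,fy=3.5,interpolation=cv2.INTER_CUBIC); cv2.imwrite("pics/w5.png",a)
near=np.hypot(P[...,0]-618,P[...,1]-183)<13
if near.any():
    try: rect(P,(0,0,640,400),84,95,"knobtop",near)
    except Exception as e: print(e)
E
python3 m5.py
```

```text
[519.0100275  -79.92578875 192.17054899] [ 3.14126332 -0.00344391 -0.12912402] 7.3 46.78866753661847 [-0.545807   -0.21391358 -1.19313426]
lugbase 3166 [527.3 -79.9] [ 43.8 120.5] 82.6 z 54.0
tab 462 [527.6 -80.9] [11.2 40. ] 82.4 z 85.8
[315 220] ((np.float64(314.34652406417115), np.float64(220.13141711229946)), array([483.90056819, -73.83413424,  53.        ]), 132)
knobtop 456 [619.1 183.2] [22.  20.6] 75.5 z 87.5
```

View pics/w5.png

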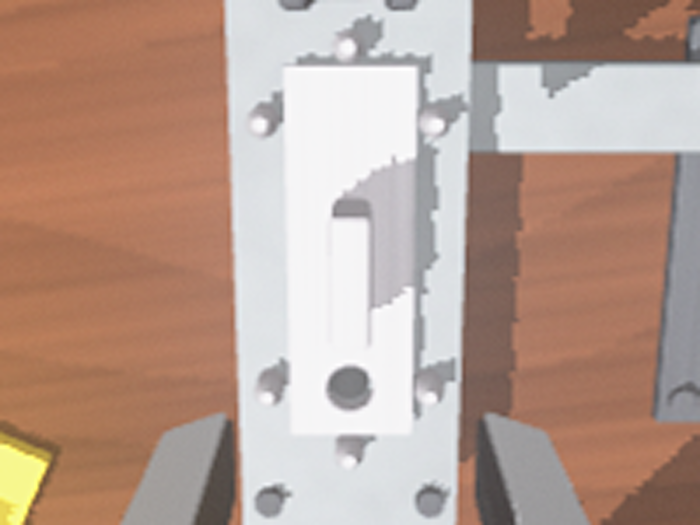

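The lug is seated flat inside the six dowels. Its hole, at crop pixel (348,388), measures (483.9, -73.8), close to the expected (483.7, -74.2). Next is the pin. I'll turn the fingers away from the tee as I approach.

>>> jog_arm:
  rows: [1.11, 2.92, -0.4, 0, 0, 0.1, 0.6, 1.11, 2.92, -0.4, 0, 0, 0.1, 0.6, 1.11, 2.92, -0.4, 0, 0, 0.1, 0.6, 1.11, 2.92, -0.4, 0, 0, 0.1, 0.6, 1.11, 2.92, -0.4, 0, 0, 0.1, 0.6, 1.11, 2.92, -0.4, 0, 0, 0.1, 0.6, 1.11, 2.92, -0.4, 0, 0, 0.1, 0.6, 1.11, 2.92, -0.4, 0, 0, 0.1, 0.6, 1.11, 2.92, -0.4, 0, 0, 0.1, 0.6, 0, 0, 0, 0, 0, 0, 0.6, 0, 0, 0, 0, 0, 0, 0.6]

```text
clock: 8.27
eef_pos: [617.8, 184.0, 151.9]
eef_rot: [-3.14, 0.003, 0.772]
wrist_force: [0.4, 0.0, -0.7]
finger_gap: 37.5
finger_force: 0.0
```

```bash
cat > m6.py <<'E'
from meas import *
s=manip.read_state(); print(s["eef_pos"],s["eef_rot"],s["clock"],s["finger_gap"],s["wrist_force"])
m,I,D=grab("wrist"); P=cloud(m,D)
near=np.hypot(P[...,0]-619,P[...,1]-183)<14
rect(P,(0,0,640,400),85,92,"knobtop",near)
rect(P,(0,0,640,400),64,80,"tee",np.hypot(P[...,0]-629,P[...,1]-243)<24)
cv2.imwrite("pics/w6.png",I)
E
python3 m6.py
```

```text
[617.83700575 184.0428868  151.86378325] [-3.13976732  0.00316309  0.7724844 ] 8.2667 37.4964741592881 [ 0.4032956   0.03441172 -0.71020928]
knobtop 434 [619.7 184.8] [20.2 20.4] 2.9 z 87.9
tee 600 [629.4 243.7] [44.2 12.1] 52.6 z 76.0
```

View pics/w6.png

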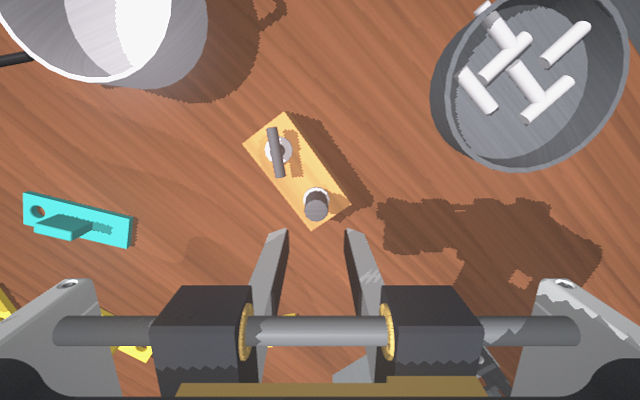

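The knob at (316,205) is midway between the fingers, and the tee at (277,152) is clear of them. I'll descend and grip.

>>> jog_arm:
  rows: [0.15, 0, -2, 0, 0, 0, 0.6, 0, 0, -2, 0, 0, 0, 0.6, 0, 0, -2, 0, 0, 0, 0.6, 0, 0, -1.5, 0, 0, 0, 0.6, 0, 0, -0.5, 0, 0, 0, 0.6, 0, 0, 0, 0, 0, 0, 0.6, 0, 0, 0, 0, 0, 0, 0.6, 0, 0, 0, 0, 0, 0, 1, 0, 0, 0, 0, 0, 0, 1, 0, 0, 0, 0, 0, 0, 1, 0, 0, 0, 0, 0, 0, 1, 0, 0, 0, 0, 0, 0, 1]
  newtons: 40

```text
clock: 9.32
eef_pos: [620.0, 183.5, 75.4]
eef_rot: [-3.141, -0.001, 0.771]
wrist_force: [-3.2, 3.8, 6.5]
finger_gap: 21.2
finger_force: 39.9
```

>>> jog_arm:
  rows: [0, 0, 1, 0, 0, 0, 1, 0, 0, 2, 0, 0, 0, 1, 0, 0, 3.5, 0, 0, 0, 1, 0, 0, 3.5, 0, 0, 0, 1, -1.51, -2.86, 0, 0, 0, -0.1, 1, -1.51, -2.86, 0, 0, 0, -0.1, 1, -1.51, -2.86, 0, 0, 0, -0.1, 1, -1.51, -2.86, 0, 0, 0, -0.1, 1, -1.51, -2.86, 0, 0, 0, -0.1, 1, -1.51, -2.86, 0, 0, 0, -0.1, 1, -1.51, -2.86, 0, 0, 0, -0.1, 1, -1.51, -2.86, 0, 0, 0, -0.1, 1, -1.51, -2.86, 0, 0, 0, -0.1, 1, 0, 0, 0, 0, 0, 0, 1, 0, 0, 0, 0, 0, 0, 1]

```text
clock: 10.57
eef_pos: [483.8, -75.6, 175.3]
eef_rot: [3.141, -0.001, -0.131]
wrist_force: [-0.7, 0.4, -0.6]
finger_gap: 21.7
finger_force: 39.8
```

```bash
cat > m7.py <<'E'
from meas import *
s=manip.read_state(); print(s["eef_pos"],s["eef_rot"],s["clock"],s["finger_gap"],s["wrist_force"])
m,I,D=grab("wrist"); P=cloud(m,D); t=s["eef_pos"]
for lo,hi,n in((5,20,"knobtop"),(-25,-17,"collar"),(-68,-30,"shank")):
    M=(np.hypot(P[...,0]-t[0],P[...,1]-t[1])<16)&(P[...,2]>t[2]+lo)&(P[...,2]<t[2]+hi)
    if M.sum()>5:
        v,u=np.nonzero(M); print(n,M.sum(),P[M].mean(0).round(1),"px",u.min(),u.max(),v.min(),v.max(),"z",P[M][:,2].max().round(1)); rect(P,(0,0,640,400),t[2]+lo,t[2]+hi,n,M)
p=proj(m,t).astype(int); b=proj(m,[483.7,-74.2,53]); print("tcp px",p,"bore px",b)
a=cv2.resize(I[p[1]-100:p[1]+70,p[0]-100:p[0]+100],None,fx=3.5,fy=3.5,interpolation=cv2.INTER_CUBIC); cv2.imwrite("pics/w7.png",a)
E
python3 m7.py
```

```text
[483.821902   -75.58753251 175.28066005] [ 3.14123636e+00 -1.13008972e-03 -1.31174386e-01] 10.5667 21.703021523681194 [-0.72023428  0.38191612 -0.60997945]
knobtop 1088 [486.6 -76.4 187.5] px 294 337 233 271 z 195.3
knobtop 1088 [485.3 -75. ] [25.3 21.2] 77.6 z 187.9
collar 231 [492.7 -77.1 155.5] px 299 333 215 237 z 158.1
collar 231 [489.8 -77.6] [25.3 14. ] 69.5 z 155.8
shank 83 [489.4 -75.2 124.3] px 308 321 208 215 z 132.7
shank 83 [488.7 -75.3] [11.1  4.5] 79.8 z 124.2
tcp px [315 245] bore px [314.38144829 194.67824081]
```

View pics/w7.png

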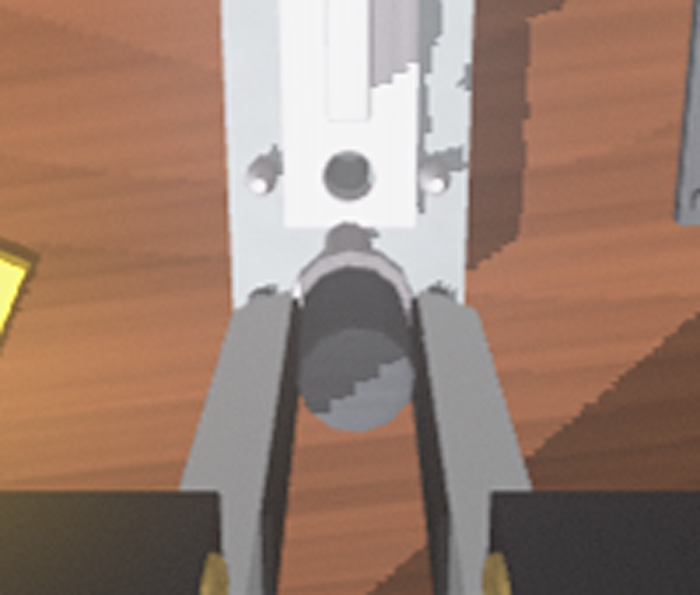

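```bash
python3 - <<'E'
from meas import *
m,I,D=load("wrist"); P=cloud(m,D); d=np.hypot(P[...,0]-485,P[...,1]+75)<16
for lo in(185.5,186.5,187): rect(P,(280,220,350,280),lo,191,"top%s"%lo,d)
g=cv2.cvtColor(I,cv2.COLOR_BGR2GRAY)
R=np.array([[.9916,-.129],[.129,.9916]])
for n,lo,hi in(("collar",146,160),("shank",105,142)):
    Q=P[d&(P[...,2]>lo)&(P[...,2]<hi)]; q=(Q[:,:2]-[483.7,-74.2])@R.T; print(n,"fwd max",np.percentile(q[:,0],[50,95]).round(1),"lat",np.percentile(q[:,1],[2,50,98]).round(1))
v,u=np.nonzero(d&(P[...,2]>105)&(P[...,2]<142)); 
for r in range(v.min(),v.max()+1): print(r,u[v==r].min(),u[v==r].max(),P[r,u[v==r]].mean(0).round(1))
E
```

```text
top185.5 884 [485.  -75.1] [26.4 20.7] 82.6 z 188.0
top186.5 822 [484.7 -75.8] [26.2 20.8] 87.6 z 188.1
top187 772 [485.7 -73.8] [26.  20.4] 72.6 z 188.1
collar fwd max [10.1 13.3] lat [-13.2  -1.6   9.9]
shank fwd max [6.2 6.9] lat [-5.8 -0.   5. ]
208 313 317 [490.  -75.8 116.4]
209 310 318 [490.  -75.  118.8]
210 310 319 [489.9 -75.4 121.2]
211 309 320 [489.6 -75.4 122.9]
212 308 320 [489.4 -74.9 124.8]
213 308 321 [489.2 -75.4 126.7]
214 308 321 [489.2 -75.4 129.1]
215 308 321 [488.2 -74.1 128.5]
```

The pin hangs upright in the fingers, 0.5 mm or so from the bore axis; the lug's hole is at crop pixel (348,176). I'll lower it until the foot is at the lug, watching the force.

>>> jog_arm:
  rows: [-0.04, 0.05, -1.5, 0, 0, 0, 1, 0, 0, -2, 0, 0, 0, 1, 0, 0, -1, 0, 0, 0, 1, 0, 0, -0.5, 0, 0, 0, 1, 0, 0, 0, 0, 0, 0, 1, 0, 0, 0, 0, 0, 0, 1]

```text
clock: 11.12
eef_pos: [484.1, -73.6, 125.0]
eef_rot: [3.142, -0.0, -0.128]
wrist_force: [-0.6, 0.2, -1.3]
finger_gap: 21.2
finger_force: 39.8
```

```bash
python3 - <<'E'
from meas import *
s=manip.read_state(); t=s["eef_pos"]; print(t,s["wrist_force"])
m,I,D=grab("wrist"); P=cloud(m,D)
g=cv2.cvtColor(I,cv2.COLOR_BGR2GRAY); d=np.hypot(P[...,0]-484,P[...,1]+75)<16
R=np.array([[.9916,-.129],[.129,.9916]])
for n,lo,hi in(("collar",t[2]-28,t[2]-16),("shank",58,t[2]-30)):
    Q=P[d&(P[...,2]>lo)&(P[...,2]<hi)]; 
    if len(Q): q=(Q[:,:2]-[483.7,-74.2])@R.T; print(n,len(Q),"fwd",np.percentile(q[:,0],[50,95]).round(1),"lat",np.percentile(q[:,1],[2,50,98]).round(1),Q[:,2].min())
E
```

```text
[484.094398   -73.60835862 124.96647509] [-0.64199248  0.20892694 -1.33292536]
collar 236 fwd [10.2 13.4] lat [-11.3   0.4  11.9] 100.74652067233079
shank 82 fwd [6.2 6.9] lat [-3.8  2.   7.1] 66.01557433468213
```

>>> jog_arm:
  rows: [-0.04, -0.1, -0.3, 0, 0, 0, 1, 0, 0, -0.3, 0, 0, 0, 1, 0, 0, 0, 0, 0, 0, 1]

```text
clock: 11.42
eef_pos: [483.1, -75.0, 118.2]
eef_rot: [-3.142, 0.0, -0.129]
wrist_force: [-0.0, 0.9, -1.1]
finger_gap: 21.3
finger_force: 39.8
```

```bash
python3 - <<'E'
from meas import *
for i in range(2):
    s=manip.read_state(); t=s["eef_pos"]; print(t,s["wrist_force"])
    m,I,D=grab("wrist"); P=cloud(m,D)
    d=np.hypot(P[...,0]-484,P[...,1]+75)<16
    R=np.array([[.9916,-.129],[.129,.9916]])
    for n,lo,hi in(("collar",t[2]-28,t[2]-16),("shank",57,t[2]-30)):
        Q=P[d&(P[...,2]>lo)&(P[...,2]<hi)]; q=(Q[:,:2]-[483.7,-74.2])@R.T; print(n,len(Q),"fwd",np.percentile(q[:,0],[50,95]).round(1),"lat",np.percentile(q[:,1],[2,50,98]).round(1),Q[:,2].min())
E
```

```text
[483.13677848 -74.95008286 118.16642958] [-0.03271162  0.90843932 -1.12487132]
collar 238 fwd [ 9.6 12.6] lat [-12.7  -1.   10.5] 94.02957938504443
shank 83 fwd [5.3 6.1] lat [-5.2  0.6  5.6] 58.396961036823235
[483.1736727  -74.93282153 118.34634018] [-0.15105464 -0.50489573 -1.47332615]
collar 239 fwd [ 9.5 12.6] lat [-12.7  -1.   10.5] 94.10222089994694
shank 82 fwd [5.3 6.3] lat [-5.2  0.6  5.6] 58.09881441914689
```

>>> jog_arm:
  rows: [0, 0, -0.4, 0, 0, 0, 1, 0, 0, -0.4, 0, 0, 0, 1, 0, 0, -0.3, 0, 0, 0, 1, 0, 0, 0, 0, 0, 0, 1]

```text
clock: 11.85
eef_pos: [482.9, -74.8, 106.6]
eef_rot: [-3.141, 0.001, -0.129]
wrist_force: [-0.3, -0.3, -2.0]
finger_gap: 21.3
finger_force: 39.8
```

>>> jog_arm:
  rows: [0, 0, -0.4, 0, 0, 0, 1, 0, 0, -0.4, 0, 0, 0, 1, 0, 0, -0.4, 0, 0, 0, 1, 0, 0, 0, 0, 0, 0, 1]

```text
clock: 12.18
eef_pos: [482.9, -74.8, 94.5]
eef_rot: [-3.141, 0.001, -0.129]
wrist_force: [-0.3, 0.1, -1.4]
finger_gap: 20.8
finger_force: 39.8
```

>>> jog_arm:
  rows: [0, 0, -0.5, 0, 0, 0, 1, 0, 0, -0.5, 0, 0, 0, 1, 0, 0, -0.4, 0, 0, 0, 1, 0, 0, -0.2, 0, 0, 0, 1, 0, 0, 0, 0, 0, 0, 1]

```text
clock: 12.6
eef_pos: [483.0, -74.9, 78.9]
eef_rot: [-3.142, 0.001, -0.129]
wrist_force: [0.2, -0.5, -0.4]
finger_gap: 21.4
finger_force: 39.8
```

>>> jog_arm:
  rows: [0, 0, -0.1, 0, 0, 0, 1, 0, 0, -0.1, 0, 0, 0, 1, 0, 0, 0, 0, 0, 0, 1]

```text
clock: 12.85
eef_pos: [483.6, -74.9, 78.3]
eef_rot: [3.142, -0.001, -0.129]
wrist_force: [-3.3, 1.5, 7.7]
finger_gap: 21.1
finger_force: 39.8
```

Contact came at the expected height, so the collar is on the lug. I'll release, rise and check.

>>> jog_arm:
  rows: [0, 0, 0, 0, 0, 0, 0.6, 0, 0, 0, 0, 0, 0, 0.6, 0, 0, 0, 0, 0, 0, 0.6, 0, 0, 0, 0, 0, 0, 0.6, 0, 0, 1, 0, 0, 0, 0.6, 0, 0, 3.5, 0, 0, 0, 0.6, 0, 0, 4, 0, 0, 0, 0.6, 0, 0, 4, 0, 0, 0, 0.6, 0, 0, 0, 0, 0, 0, 0.6, 0, 0, 0, 0, 0, 0, 0.6]

```text
clock: 13.68
eef_pos: [484.0, -75.1, 204.9]
eef_rot: [3.141, -0.005, -0.129]
wrist_force: [-0.4, 0.5, -0.3]
finger_gap: 37.4
finger_force: 0.0
```

```bash
cat > m8.py <<'E'
from meas import *
s=manip.read_state(); t=s["eef_pos"]; print(t,s["eef_rot"],s["wrist_force"],s["clock"])
m,I,D=grab("wrist"); P=cloud(m,D); z=P[...,2]
d=np.hypot(P[...,0]-483.7,P[...,1]+74.2)<16
rect(P,(0,0,640,400),86,96,"knobtop (expect z 90)",d)
Ax=np.array([.9916,-.129]);q=P[...,:2]-[527,-79.8]; a=q@Ax; b=q@np.array([.129,.9916])
rect(P,(0,0,640,400),51,57,"lugbase",(abs(a)<61.2)&(abs(b)<22)&(a>-25))
# treadle plane in jig axes (block centre 526.8,-79.9)
a=a+0.2; M=(abs(b+160)<27)&(z>24)&(z<85)&(a>-75)&(a<60)
A=np.c_[a[M],np.ones(M.sum())]; c,_,_,_=np.linalg.lstsq(A,z[M],rcond=None); r=z[M]-A@c; k=abs(r)<3
c=np.linalg.lstsq(A[k],z[M][k],rcond=None)[0]; print("slope",np.arctan(c[0]),"z0",c[1],"a range",a[M][k].min(),a[M][k].max(),"b",b[M][k].min(),b[M][k].max(),"z",z[M][k].max())
cv2.imwrite("pics/w8.png",I)
E
python3 m8.py
```

```text
[484.00087797 -75.08424943 204.87771304] [ 3.14113228 -0.00460372 -0.12909516] [-0.41335287  0.46486977 -0.32645261] 13.6833
knobtop (expect z 90) 324 [484.2 -75. ] [20.  21.1] 82.8 z 90.8
lugbase 2392 [544.6 -82.3] [43.2 84.7] 82.7 z 54.1
slope -0.4035328458699142 z0 53.24802071521853 a range -48.79966321414085 59.90809720511667 b -186.9870636434254 -133.0179078170885 z 74.69052788904065
```

View pics/w8.png

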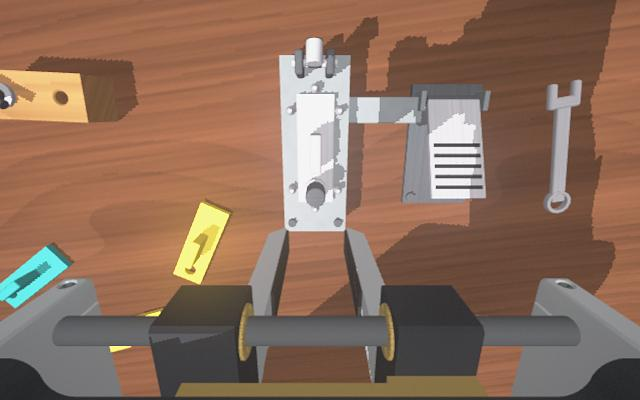

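The pin is home (knob top reads z 90.8, 90 expected, at pixel (315,190)) and the lug is flat. The treadle at (455,148) slopes 0.40 rad as specified. I'll close the fingers and move over the pad.

>>> jog_arm:
  rows: [0, -4, 0, 0, 0, 0, 1, 0, -4, 0, 0, 0, 0, 1, 0, -4, 0, 0, 0, 0, 1, -0.1, -4, -1, 0, 0, 0, 1, 0, 0, -3, 0, 0, 0, 1, 0, 0, -3.5, 0, 0, 0, 1, 0, 0, -3.5, 0, 0, 0, 1, 0, 0, -1, 0, 0, 0, 1, 0, 0, 0, 0, 0, 0, 1, 0, 0, 0, 0, 0, 0, 1]
  newtons: 20

```text
clock: 14.57
eef_pos: [482.5, -234.9, 83.0]
eef_rot: [-3.141, 0.0, -0.129]
wrist_force: [0.3, 0.4, 1.2]
finger_gap: 0.3
finger_force: 0.0
```

>>> jog_arm:
  rows: [0, 0, -0.8, 0, 0, 0, 1, 0, 0, -0.8, 0, 0, 0, 1, 0, 0, -0.8, 0, 0, 0, 1, 0, 0, -0.8, 0, 0, 0, 1, 0, 0, -0.6, 0, 0, 0, 1, 0, 0, 0, 0, 0, 0, 1]

```text
clock: 15.07
eef_pos: [482.3, -235.1, 44.3]
eef_rot: [3.141, -0.0, -0.129]
wrist_force: [-2.7, -0.9, 6.9]
finger_gap: 0.5
finger_force: 3.3
```

>>> jog_arm:
  rows: [0, 0, -0.2, 0, 0, 0, 1, 0, 0, -0.2, 0, 0, 0, 1, 0, 0, 0, 0, 0, 0, 1]

```text
clock: 15.32
eef_pos: [482.3, -235.1, 41.0]
eef_rot: [3.141, -0.0, -0.129]
wrist_force: [-4.6, 0.4, 7.4]
finger_gap: 0.4
finger_force: 3.7
```

>>> jog_arm:
  rows: [0, 0, -0.1, 0, 0, 0, 1, 0, 0, -0.1, 0, 0, 0, 1, 0, 0, 0, 0, 0, 0, 1]

```text
clock: 15.57
eef_pos: [482.4, -235.2, 40.0]
eef_rot: [3.141, -0.001, -0.129]
wrist_force: [-8.2, 2.3, 18.4]
finger_gap: 0.6
finger_force: 8.7
```

At the stop: force jumped to 18 N. I'll hold about 1.2 s, then let it up slowly.

>>> jog_arm:
  rows: [0, 0, 0, 0, 0, 0, 1, 0, 0, 0, 0, 0, 0, 1, 0, 0, 0, 0, 0, 0, 1, 0, 0, 0, 0, 0, 0, 1, 0, 0, 0, 0, 0, 0, 1, 0, 0, 0, 0, 0, 0, 1, 0, 0, 0, 0, 0, 0, 1, 0, 0, 0, 0, 0, 0, 1, 0, 0, 0, 0, 0, 0, 1, 0, 0, 0, 0, 0, 0, 1, 0, 0, 0, 0, 0, 0, 1, 0, 0, 0, 0, 0, 0, 1, 0, 0, 0, 0, 0, 0, 1, 0, 0, 0, 0, 0, 0, 1]

```text
clock: 16.73
eef_pos: [482.4, -235.1, 40.0]
eef_rot: [3.141, -0.001, -0.129]
wrist_force: [-7.6, 2.1, 18.2]
finger_gap: 0.2
finger_force: 8.6
```

```bash
python3 - <<'E'
from meas import *
s=manip.read_state(); print(s["eef_pos"],s["wrist_force"],s["clock"])
m,I,D=grab("side"); P=cloud(m,D)
for n in("side","wrist"):
    m,I,D=grab(n); P=cloud(m,D); z=P[...,2]
    Ax=np.array([.9916,-.129]);q=P[...,:2]-[526.8,-79.8]; a=q@Ax; b=q@np.array([.129,.9916])
    M=(abs(b+160)<27)&(z>18)&(z<60)&(a>-10)&(a<48)
    if M.sum()>30:
        c=np.polyfit(a[M],z[M],1); print(n,M.sum(),"slope",-np.arctan(c[0]))
    K=(abs(b)<12)&(a>70)&(z>90); print(n,"marker pts above 90:",K.sum())
E
```

```text
[ 482.36165788 -235.14187917   39.98693515] [-7.57362003  2.13573052 18.24152519] 16.7333
side 123 slope 0.06658104259796489
side marker pts above 90: 772
wrist 7386 slope 0.05175890442378767
wrist marker pts above 90: 0
```

Slope 0.052 rad confirms the stop, and the marker is down. Now I'll release it.

>>> jog_arm:
  rows: [0, 0, 0.5, 0, 0, 0, 1, 0, 0, 0.7, 0, 0, 0, 1, 0, 0, 0.7, 0, 0, 0, 1, 0, 0, 0.7, 0, 0, 0, 1, 0, 0, 0.7, 0, 0, 0, 1, 0, 0, 1.5, 0, 0, 0, 1, 0, 0, 3, 0, 0, 0, 1, 0, 0, 4, 0, 0, 0, 1, 0, 0, 4, 0, 0, 0, 1, 0, 3, 1, 0, 0, 0, 1, 0, 3, 0, 0, 0, 0, 1, 0, 3, 0, 0, 0, 0, 1, 0, 0, 0, 0, 0, 0, 1, 0, 0, 0, 0, 0, 0, 1]

```text
clock: 18.05
eef_pos: [482.0, -143.9, 206.7]
eef_rot: [3.142, 0.0, -0.127]
wrist_force: [0.4, -0.6, 0.0]
finger_gap: 0.6
finger_force: 0.0
```

```bash
python3 m8.py
```

```text
[ 482.02315087 -143.86094168  206.72302691] [ 3.14154584e+00  4.22626672e-04 -1.26982720e-01] [ 0.42887679 -0.58724078  0.01558362] 18.05
knobtop (expect z 90) 317 [484.1 -75.5] [20.2 20.6] 83.7 z 90.6
lugbase 2191 [544.7 -81.8] [43.6 85. ] 82.3 z 54.0
slope -0.4030700282043286 z0 53.14881957483872 a range -48.626332297773985 59.529142888056825 b -186.99999966316906 -133.04562381697116 z 74.54742038561099
```

The treadle is back up (slope 0.403 rad) and the lug and pin are still in place, so I'll hand the job in.

```bash
python3 -c "
from cell import manip
print(manip.sign_off())"
```

```text
the job is handed in; nothing more can be done
None
```

The job is handed in at about 18 s: the lug is flat in the nest and pinned, the treadle was held at its stop for about 1.2 s and came fully up again, and I saw no contact with the tee pin, wrench or pan; sign-off returned no verdict.

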